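# Let the larger polishing pad out of its dispenser

### The job

Two pad dispensers stand on the garage shelf, each with an orange polishing pad waiting behind a gate. On the one that holds the larger pad, press the lever's paddle down with the fingertips so that the gate lifts, keep it down until the pad has rolled to the lower end of its chute, then let the lever come back so that the gate is shut again. Do not touch or lift the pads themselves, do not work the other dispenser, and leave the other things on the shelf alone.

Things in the scene. Friction and masses are not known exactly. Their poses are not given: they have to be found in the camera images.
- big_unit: Fixed dispenser, base 220 x 250 mm, top 125 mm up. Origin on the shelf under the lever's pivot; z up, x points from paddle to chute (away from the robot, yaw within 0.25 rad). Lever along x: pivot 115 mm up, axis y; paddle at x -120 mm; gate plate under its far end, x +130, y 0. This one holds the larger pad.
- small_unit: Fixed dispenser, base 220 x 250 mm, top 125 mm up. Origin on the shelf under the lever's pivot; z up, x points from paddle to chute (away from the robot, yaw within 0.25 rad). Lever along x: pivot 115 mm up, axis y; paddle at x -120 mm; gate plate under its far end, x +130, y 0. Same build; this one holds the smaller pad.
- big_chute_end (a point): Middle of the floor (by the lower end plate) of the chute holding the larger pad: straight, along the dispenser's y, centred on x +130 mm, y -121 to +121, 27 mm wide inside, 10 degrees down towards +y, clear slotted walls 25 mm high. This point: x +130, y +121, z +29 mm; axes as the dispenser's.
- small_chute_end (a point): Middle of the floor (by the lower end plate) of the chute holding the smaller pad: straight, along the dispenser's y, centred on x +130 mm, y -121 to +121, 27 mm wide inside, 10 degrees down towards +y, clear slotted walls 25 mm high. This point: x +130, y +121, z +29 mm; axes as the dispenser's.
- big_paddle (a point): Centre of the top face of the paddle on the lever of the larger pad's dispenser: black, 50 mm along the lever, 46 mm wide, 7 mm thick, level and 125 mm above the shelf at rest, with nothing under it. It moves with the lever; its axes are parallel to the dispenser's when at rest.
- small_paddle (a point): The same point of the paddle on the smaller pad's dispenser.
- big_lever (a joint): Lever tilt of the larger pad's dispenser, rad: 0 = gate shut, 0.50 = paddle fully down on its stop (58 mm lower, gate lifted). The larger pad can roll under the gate above about 0.37. A spring returns it to 0 when let go; pressing takes about 3 N at first, 6 N at the end.
- small_lever (a joint): Same for the smaller pad's dispenser.
- big_pad: The larger orange polishing pad, a rigid disc 50 mm in diameter and 24 mm thick with a black back, standing on its edge in its chute against the uphill side of the gate, free to roll. Origin: centre of the disc; its own x is the disc's axis. Let through, it rolls to the lower end plate and rests there, centre at about x +130, y +95, z +59 mm in the dispenser's frame (starts at y -27, z +80 mm).
- small_pad: The smaller orange polishing pad, a disc 32 mm in diameter and 24 mm thick, on its edge behind the other dispenser's gate. Origin: centre of the disc.
- jar: Bystander: empty glass jar with a twist cap, 60 mm across, 75 mm tall, standing between the two paddles. Origin: centre of its underside.
- brush: Bystander: black trim brush, 180 mm long, lying to the left. Origin: middle of its underside.
- gauge: Bystander: silver tyre tread gauge, about 120 mm long, 10 mm high, lying to the right. Origin: middle of its underside.
- clipboard: Bystander: clipboard 235 x 170 mm with a spring clip, about 20 mm high, lying far to the right. Origin: middle of its underside.

How it is judged (in metres and radians):
On the way, in this order (a step that is already met when the one before it is completed fails the run):
1. the paddle of the larger pad's dispenser is pressed down by the hand (lever past 0.3 rad, the hand within 80 mm of the paddle and the fingers on the lever) (value of joint big_lever above 0.3 rad and distance between the grasp point and big_paddle below 0.08 m and contact force between the fingers and big_lever above 0.5 N).
2. the larger pad has rolled to the lower end of its chute (y of big_pad in the frame of big_unit above 0.085 m and x of big_pad in the frame of big_unit between 0.115 and 0.145 m and z of big_pad in the frame of big_unit between 0.045 and 0.075 m), for 0.2 s.
At the end, for the whole second after the job is handed in: The larger pad rests at the lower end of its chute (centre past y +85 mm in its dispenser's frame, within 15 mm of the chute's middle line, on the chute floor, slower than 20 mm/s); both levers are back (below 0.06 rad); the smaller pad is still behind its gate within 30 mm of its start (all of step 2 and linear speed of big_pad below 0.02 m/s and value of joint each of big_lever, small_lever below 0.06 rad and y of small_pad in the frame of small_unit below -0.008 m and distance of small_pad from where it was at the start of the episode below 0.03 m); the robot touches nothing.
It fails at once if the other dispenser's lever is worked (past 0.12 rad) (value of joint small_lever above 0.12 rad).
It fails at once if a pad is touched by the robot (contact force between any of the fingers, the arm and big_pad above 0.5 N or contact force between any of the fingers, the arm and small_pad above 0.5 N).
It fails at once if a pad is lifted out of its chute (height (world z) of any of big_pad, small_pad above 0.11 m).
It fails at once if a bystander is moved by more than 25 mm or the jar is tipped (distance of any of jar, brush, gauge, clipboard from where it was at the start of the episode above 0.025 m or angle between jar's own z axis and vertical above 0.3 rad).
It also fails if it takes over 32 s, if anything falls off the work surface, if the arm or the gripper's body presses on something with over 40 N, if the wrist force passes 120 N, or if a joint passes its speed limit or range.

### The arm

A 6-joint arm with a two-finger parallel gripper is mounted at the origin on the work surface. World frame = base frame: x ahead of the robot, y to its left, z up, the work surface at z = 0. Lengths are in mm, angles in rad, forces in N, time in s.
With the tool pointing down it reaches from about 250 to 775 mm from the base axis. Payload 4 kg.
Tool frame: the origin (TCP) lies between the finger pads; the fingertips stand 14 mm ahead of it and the grasp point (between the pads) lies 5 mm behind it; z points along the fingers, y is the line along which they close (so a half turn about z gives the same grasp; the last joint's range is limited). The gripper opens to 85 mm and grips with 20 to 120 N. Pads are 22 mm wide; open, the fingers measure 114 mm over their backs; the gripper's body (76 mm by 85 mm) begins 54 mm behind the grasp point. The pads swing forward as they close: fully open they stand 13 mm farther back than shut.
Start: joints at [-1.405, 0.087, 1.371, -0, 1.684, -0.103], TCP at [146.062, -530.266, 245.341] pointing down, gripper open.
Joint ranges: [-3.1, 3.1], [-0.76, 2.03], [0.27, 2.55], [-1.08, 4.22], [0.17, 2.65], [-2.57, 2.57]. Speed limits (rad/s): [2.79, 2.79, 3.14, 3.14, 3.14, 3.14].

### API

Orientations are given as a unit quaternion [x, y, z, w].
In Python, from bench import env gives the robot as it stands.
- The arm moves only by the shell command python3 -m inch 'ROWS' [FORCE]. ROWS is JSON, a list of rows, each a list of 5 numbers: the gripper command: -1 is shut, 1 is fully open, values between are in proportion, then the shift along the tool's x, y, z in cm, then the turn about the tool's z in degrees. A call has exactly 5 rows; each row is the pose to reach, as a shift and turn from the pose commanded when the call began, along the tool's axes at that moment; what a row does not reach only later rows make up. A row lasts 1/8 s, in which the tool goes at most 62.5 mm and 10.7 degrees, less where a joint would pass 70% of its speed; a pose out of reach is approached as far as the arm can. A call with a gripper value outside its range is refused whole. The fingers move at their own pace and stop on an object; FORCE is the grip in N (left out, the last holds). Time passes only in rows, so rows that repeat a pose let the fingers close, or fill a call up. It gives the time, the measured TCP pose, the force, the opening and the grip force at its end, in the units of the state.
- env.observe(): the state, without advancing time (a new reading comes with each control period).
- env.get_image(name): name is "scene" or "top"; returns the picture (420x560x3 uint8, blue, green, red); there is no depth.
- env.camera_params(name): a dict with "intrinsics" (3x3 intrinsics, pixels), "k1" (the pictures are not rectified: a ray, as slopes to the right and down, at radius r is drawn at 1 + k1 r^2 times it, then the intrinsics apply), "xyz" and "orientation" of the camera in the world. Camera axes: x right, y down, z forward; pixel columns grow to the right and rows downward; lengths in mm; the calibration is good to about 2 mm. A picture is of the moment at which its call begins. camera_params takes no time and is no camera call.
- env.job_done(): hands the job in; it is judged then, once.
The state is a dict: "clock": time; "joint_positions": joint angles; "dq": joint speeds; "effort": joint torques, N m; "ee_pos": TCP position; "ee_rot": TCP orientation; "contact_force": force on the tool from outside, world axes, zero at the start; "wrist_torque": the same for the moment, N m; "gripper_width": finger opening in mm; "gripper_force": force on a finger pad.
Only numpy, scipy, OpenCV 4.12 (cv2) and the standard library are available. Lean on these libraries where they do the work, as an engineer would, in place of code of your own. Each camera call takes 0.05 s, during which the arm holds its last target. There are 200 camera calls.

## Working session

There is one attempt and no reset: what is moved stays moved. The work goes in short steps, Python scripts to look and compute and a shell command to move; the robot and the scene stay as the last step left them, time stands still between calls to the robot, and variables do not carry over. Pictures are saved under pics/ and viewed, at most 10 in all, crops included, and the job is handed in when it is done.

```bash
mkdir -p pics
python3 - <<'E'
from bench import env
import cv2
for n in("scene","top"):
    cv2.imwrite(f"pics/{n}0.png",env.get_image(n)); print(env.camera_params(n))
print(env.observe())
E
```

```text
{'intrinsics': array([[459.02386946,   0.        , 278.47077501],
       [  0.        , 459.02386946, 210.53951484],
       [  0.        ,   0.        ,   1.        ]]), 'k1': 0.01687179853553448, 'xyz': array([1236.66465691, -615.36195375, 1038.84114639]), 'orientation': array([ 0.83215889,  0.41108682, -0.15571094, -0.33804336])}
{'intrinsics': array([[492.02098037,   0.        , 277.25279475],
       [  0.        , 492.02098037, 212.42621954],
       [  0.        ,   0.        ,   1.        ]]), 'k1': -0.039570283317547424, 'xyz': array([ 463.44387206,  -51.62161251, 1740.97673743]), 'orientation': array([ 0.70695889, -0.70675664,  0.01947363, -0.01802669])}
{'clock': 0.1, 'joint_positions': array([-1.40511755e+00,  8.79137389e-02,  1.37214624e+00, -9.76847839e-06,
        1.68358520e+00, -1.03082453e-01]), 'dq': array([ 0.00035219, -0.00174859, -0.00484051,  0.00021466,  0.001358  ,
       -0.00071643]), 'effort': array([ 2.17501285e-03, -3.53014898e+01, -3.14217246e+01, -8.50873062e-05,
        7.98890454e-03,  3.81588904e-06]), 'ee_pos': array([ 145.97677531, -529.83203571,  244.21642266]), 'ee_rot': array([ 9.90984056e-01,  1.33975924e-01, -3.69662447e-05, -1.02560703e-03]), 'contact_force': array([ 0.00981981, -0.33950017, -0.03249924]), 'wrist_torque': array([-0.03153799, -0.06579146, -0.03262723]), 'gripper_force': 0.0, 'gripper_width': 85.46869182613496}
```

View pics/scene0.png

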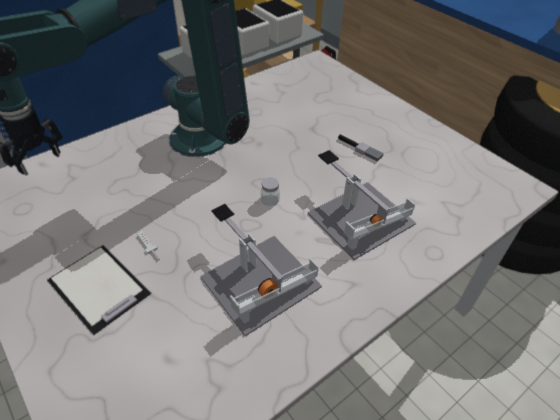

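View pics/top0.png

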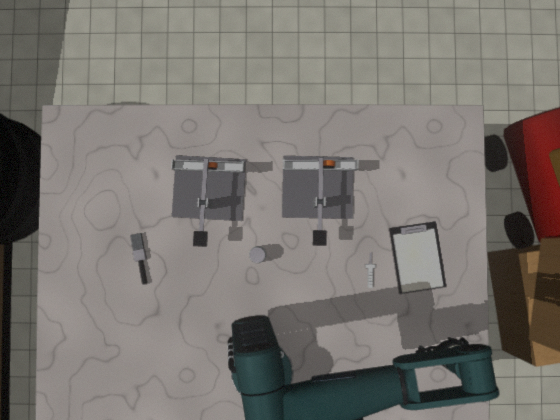

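The scene view shows a larger-looking pad at (268,288) and a smaller one at (377,220). In the top view the matching units have paddles at about (320,238) (right) and (200,238) (left), with the jar at (258,254). I'll measure the pad sizes and paddle positions.

```bash
cat > h.py <<'E'
import numpy as np, cv2
from scipy.spatial.transform import Rotation as R
from bench import env
def ray(c,px):
    p=env.camera_params(c)
    d=np.array([p["k1"],0,0,0,0.])
    q=cv2.undistortPoints(np.array([[px]],float),p["intrinsics"],d)[0,0]
    return p["xyz"],R.from_quat(p["orientation"]).apply([*q,1])
def atz(c,px,z):
    o,v=ray(c,px); return o+v*(z-o[2])/v[2]
def blob(m,x,y,r):
    w=np.zeros_like(m); w[y-r:y+r,x-r:x+r]=m[y-r:y+r,x-r:x+r]
    n,l,s,c=cv2.connectedComponentsWithStats(w); k=1+np.argmax(s[1:,4]); return s[k],c[k]
E
python3 - <<'E'
from h import *
for cam,pads,pdl in(("top",[(328,163),(212,165)],[(320,238),(200,238)]),("scene",[(268,288),(377,220)],[(223,213),(328,157)])):
    im=cv2.imread(f"pics/{cam}0.png"); b,g,r=[im[...,i].astype(int) for i in range(3)]
    org=((r-b>70)&(r>110)).astype(np.uint8); blk=(im.max(2)<45).astype(np.uint8)
    for p in pads:
        s,c=blob(org,*p,20); print(cam,"pad",s,c,atz(cam,c,80).round(),"mm w",np.linalg.norm(atz(cam,(s[0],c[1]),80)-atz(cam,(s[0]+s[2],c[1]),80)).round())
    for p in pdl:
        s,c=blob(blk,*p,14); print(cam,"paddle",s,c,atz(cam,c,125).round(1))
E
```

```text
top pad [326 160   7   5  33] [328.84848485 162.12121212] [ 723. -231.   80.] mm w 24.0
top pad [212 165   2   1   2] [212.5 165. ] [713. 165.  80.] mm w 7.0
top paddle [314 231  11  13  92] [318.84782609 236.80434783] [ 469.2 -191.5  125. ]
top paddle [194 232  12  11  66] [199.54545455 236.16666667] [471.1 200.2 125. ]
scene pad [260 280  14  14 102] [265.76470588 285.45098039] [ 710. -223.   80.] mm w 35.0
scene pad [373 215   8   8  40] [376.15 218.3 ] [716. 166.  80.] mm w 23.0
scene paddle [213 205  20  16 186] [222.38172043 212.33870968] [ 471.2 -193.   125. ]
scene paddle [319 151  19  13 130] [328.13846154 157.02307692] [468.7 198.7 125. ]
```

The pad widths come out in a ratio of about 1.5, as 50/32 should, so the big unit is the right one. Both views agree on its paddle at about (470,-192) to within 2 mm. I'll move over it with the gripper shut and tool x aligned to world x.

```bash
python3 -m inch '[[-1,5,-3,0,4],[-1,10,-6,0,8],[-1,16,-9.5,0,12],[-1,21,-12.5,0,15.4],[-1,26,-15.4,0,15.4]]' 40
python3 - <<'E'
from h import *
o=env.observe();M=R.from_quat(o["ee_rot"])
print(o["clock"],o["ee_pos"],o["gripper_width"],M.as_matrix().round(3),M.inv().apply(np.array([472,-192,160])-o["ee_pos"]))
for p,z in(((320,202),115),((328.8,162.1),115)): print(atz("top",p,z))
E
```

```text
clock: 0.72
ee_pos: [356.8, -310.9, 244.9]
ee_rot: [1.0, -0.0, -0.0, -0.0]
contact_force: [1.4, -0.7, -0.5]
gripper_width: 0.2
gripper_force: 0.0
0.725 [ 356.75405819 -310.93838635  244.9074116 ] 0.20275064640659793 [[ 1.    -0.001 -0.   ]
 [-0.001 -1.     0.   ]
 [-0.    -0.    -1.   ]] [ 115.19595831 -118.98020539   84.91664917]
[ 584.42368427 -196.62735319  115.        ]
[ 717.69725935 -226.60451824  115.        ]
```

```bash
python3 -m inch '[[-1,4,-4,2,0],[-1,8,-8,5,0],[-1,11.6,-11.9,8,0],[-1,11.6,-11.9,8,0],[-1,11.6,-11.9,8,0]]'
python3 - <<'E'
from h import *
cv2.imwrite("pics/s1.png",cv2.resize(env.get_image("scene")[140:340,120:400],None,fx=2.8,fy=2.8))
E
```

```text
clock: 1.35
ee_pos: [471.6, -193.8, 165.1]
ee_rot: [1.0, 0.0, -0.001, 0.0]
contact_force: [0.2, -0.0, 0.8]
gripper_width: -0.4
gripper_force: 0.0
```

View pics/s1.png

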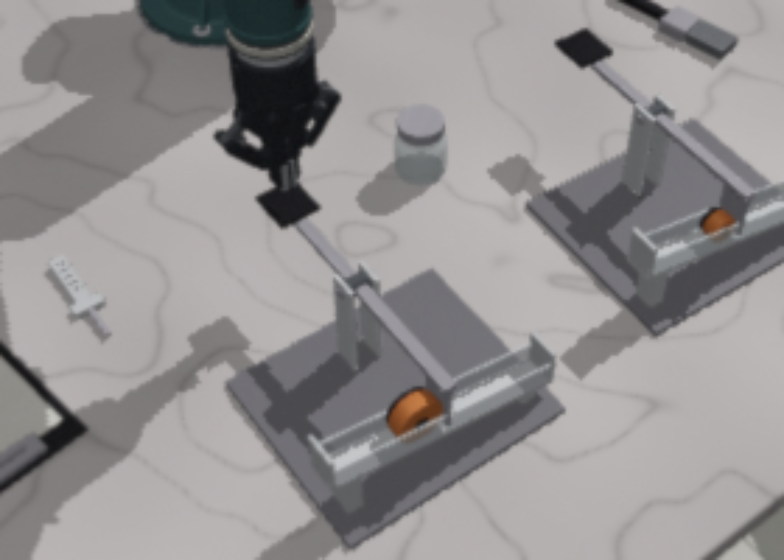

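The crop shows the closed fingertips just above the middle of the black paddle at (288,200), the larger pad behind its gate at (415,410), and the jar well clear at (420,145). Now I'll press down.

```bash
python3 -m inch '[[-1,0,0,2,0],[-1,0.1,0,3.5,0],[-1,0.4,0,5,0],[-1,0.6,0,6.2,0],[-1,0.8,0,7.4,0]]'
```

```text
clock: 2.02
ee_pos: [480.6, -195.0, 91.5]
ee_rot: [1.0, -0.0, 0.001, 0.001]
contact_force: [-0.9, -3.4, 5.2]
gripper_width: 0.1
gripper_force: 2.8
```

```bash
python3 -m inch '[[-1,0,0,0.2,0],[-1,0,0,0.4,0],[-1,0,0,0.4,0],[-1,0,0,0.4,0],[-1,0,0,0.4,0]]'
python3 - <<'E'
from h import *
cv2.imwrite("pics/s2.png",cv2.resize(env.get_image("scene")[140:340,120:400],None,fx=2.8,fy=2.8))
E
```

```text
clock: 2.65
ee_pos: [481.2, -194.5, 88.6]
ee_rot: [1.0, 0.0, 0.002, 0.001]
contact_force: [-1.0, -2.2, 5.1]
gripper_width: -0.2
gripper_force: 2.8
```

View pics/s2.png

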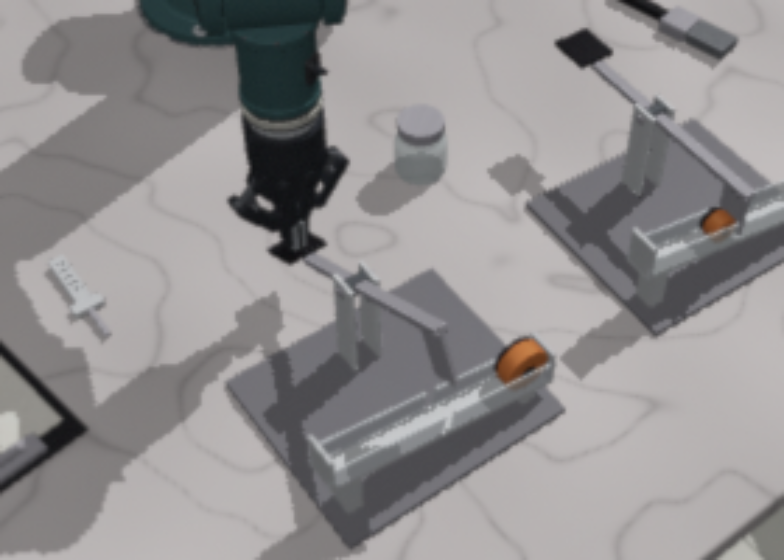

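The gate is up and the pad has rolled to the lower end plate, at crop (523,358). I'll hold briefly, then let the lever up gently.

```bash
python3 -m inch '[[-1,0,0,0,0],[-1,0,0,0,0],[-1,0,0,0,0],[-1,0,0,0,0],[-1,0,0,0,0]]' && python3 -m inch '[[-1,0,0,-1,0],[-1,-0.2,0,-2,0],[-1,-0.4,0,-3.2,0],[-1,-0.6,0,-4.4,0],[-1,-0.8,0,-5.6,0]]' && python3 -m inch '[[-1,0,0,-1,0],[-1,0,0,-3,0],[-1,0,0,-7,0],[-1,0,0,-8,0],[-1,0,0,-8,0]]'
python3 - <<'E'
from h import *
cv2.imwrite("pics/s3.png",cv2.resize(env.get_image("scene")[140:340,120:400],None,fx=2.8,fy=2.8))
E
```

```text
clock: 3.32
ee_pos: [481.1, -194.5, 88.6]
ee_rot: [1.0, 0.0, 0.002, 0.001]
contact_force: [-1.4, -3.4, 5.8]
gripper_width: -0.4
gripper_force: 2.8
clock: 3.95
ee_pos: [472.8, -193.3, 144.4]
ee_rot: [1.0, 0.0, 0.001, -0.0]
contact_force: [-0.2, 0.2, 0.7]
gripper_width: -0.2
gripper_force: 0.0
clock: 4.58
ee_pos: [472.1, -193.7, 223.5]
ee_rot: [1.0, 0.0, 0.0, 0.0]
contact_force: [-0.5, -0.9, 0.2]
gripper_width: 0.2
gripper_force: 0.0
```

View pics/s3.png

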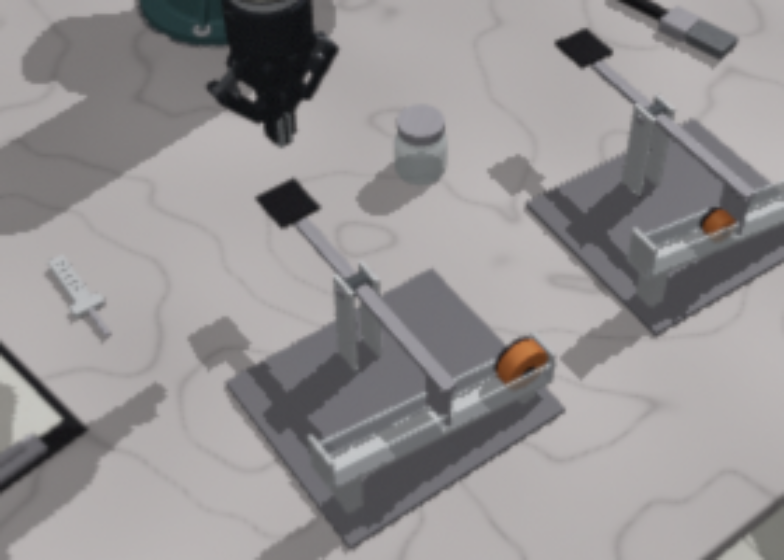

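The lever is back level with its paddle at (288,203), the gate is shut at (440,405), the pad rests at the lower end at (523,358), and the arm is clear of everything.

```bash
python3 -c "
from bench import env
print(env.job_done())"
```

```text
the job is handed in; nothing more can be done
None
```

I handed the job in: the larger pad has rolled to the lower end of its chute and its gate is shut again, and in the last picture the other dispenser, the jar and the gauge had not moved (the brush and clipboard were only partly in view); the hand-in returned no verdict.

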